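# Draw the board carrier out of the reflow oven with the pull hook

## Robot

A 6-joint arm with a two-finger parallel gripper is mounted at the origin on the work surface. World frame = base frame: x ahead of the robot, y to its left, z up, the work surface at z = 0. Lengths are in m, angles in degrees, forces in N, time in s.
With the tool pointing down it reaches from about 0.375 to 0.9 m from the base axis. Payload 3.1 kg.
Tool frame: the origin (TCP) lies at the very end of the fingers, on their centre line; the grasp point (between the pads) lies 19 mm behind it; z points along the fingers, y is the direction in which the jaws open and shut (so a half turn about z gives the same grasp; the last joint's range is limited). The gripper opens to 87 mm and grips with 3 to 60 N. Pads are 19 mm wide; open, the fingers measure 117 mm over their backs; the gripper's body (75 mm by 190 mm) begins 51 mm behind the grasp point.
Start: joints at [66.434, 30.224, 82.088, -0, 67.689, -10.227], TCP at [0.144, 0.608, 0.223] pointing down, gripper open.
Joint ranges: [-176.69, 176.69], [-43.24, 126.21], [12.49, 139.97], [-82, 262], [0, 151.66], [-163.58, 163.58]. Speed limits (degrees/s): [159.86, 159.86, 180, 180, 180, 180].

## Interface

Orientations are given as a 3x3 rotation matrix whose columns are the frame's x, y, z axes.
In Python, from rig import bot gives the robot as it stands. The module is installed in compiled form; this text tells all that it offers.
- The arm moves only by the tool play_rows, never from a script. Its argument "targets" is a list of rows, each a list of 7 numbers: the closure, from 0 (fully open) to 1 (shut), then the shift along the world's x, y, z in m, then the turn, a rotation vector about the world's x, y, z in rad. A call has 1 to 12 rows; each row shifts and turns the commanded pose from where the row before left it; what a row does not reach is not made up. A row lasts 1/8 s, in which the tool goes at most 62.5 mm and 10.7 degrees, less where a joint would pass 70% of its speed; a pose out of reach is approached as far as the arm can. A call with a gripper value outside its range is refused whole. The fingers move at their own pace and stop on an object; the grip force is fixed at half the most. Time passes only in rows, so rows that do not move let the fingers close. It gives the time, the measured TCP pose, the force and the opening at its end, in the units of the state.
- bot.read_state(): the state, without advancing time (a new reading comes with each control period).
- bot.capture(name): name is "side" or "top"; returns the picture (400x640x3 uint8, blue, green, red); there is no depth.
- bot.get_calibration(name): a dict with "fx", "fy", "cx", "cy" (pixels), "R" (3x3) and "t" (3): a world point X has camera coordinates R X + t. Camera axes: x right, y down, z forward; pixel columns grow to the right and rows downward; lengths in m; the calibration is good to about 2 mm. A picture is of the moment at which its call begins. get_calibration takes no time and is no camera call.
- bot.hand_in(): hands the job in, once; it reports no verdict.
The state is a dict: "time_s": time; "joint_positions": joint angles; "qvel": joint speeds; "tau": joint torques, N m; "position": TCP position; "tcp_rot": TCP orientation; "force": force on the tool from outside, world axes, zero at the start; "moment": the same for the moment, N m; "opening": opening from 0.0 (shut) to 1.0 (fully open).
Only numpy, scipy, OpenCV 4.12 (cv2) and the standard library are available. Lean on these libraries where they do the work, as an engineer would, in place of code of your own. Each camera call takes 0.05 s, during which the arm holds its last target. There are 200 camera calls.

## Task

Take the blue-handled pull hook from its rest, reach it in under the oven's front ledge, find the carrier's pull eye by feel, drop the hook into it and draw the board carrier out gently and steadily until it meets its stop. Touch the oven and carrier only with the hook, never force anything, leave the other things on the bench alone, and lay the hook back in its rest with the carrier left fully out.

Things in the scene. Friction and masses are not known exactly. Their poses are not given: they have to be found in the camera images.
- oven: Grey bench reflow oven, blue top, fixed, 260 deep x 320 wide x 196 high. Origin under its middle on the table; z up, own -x points out of its front, own y runs along the front. Front face at own x = -110 mm; the mouth in it is 260 wide and reaches from 32 to 110 above the table. A ledge with the control panel overhangs it.
- oven_ledge (a point): Middle of the lower front edge of the oven's aluminium ledge (own -195, 0, 110 mm of the oven; axes as the oven's). The ledge is 320 wide, its flat underside 110 above the table and 85 deep back to the front face. Under it is only air, down to the table, besides the carrier's beam and eye.
- carrier (a joint): How far the board carrier is drawn out along the oven's own -x, in m: 0 fully in, 0.12 fully out at its hard stop; starts at 0 to 0.02. A level aluminium tray with a green circuit board on runners that drag with about 6 N and hold it wherever it is left. More than 18 N from the hook, on the stop, eye or oven, is forcing it.
- carrier_front (a point): Middle of the front face of the carrier's aluminium cross beam (200 along own y, 24 high, 24 thick), 55 mm above the table, moving with the carrier; axes as the oven's. At joint 0 it lies at oven x = -118, y = 0, so 77 behind the ledge's edge. The pull eye sits in a slot along this face.
- carrier_slot (a point): Point 21 mm ahead (own -x) of the beam's face at mid length, 55 above the table. The pull eye is a flat level steel ring, hole up, inner dia 16, outer 30, 7 thick, on a short shank. Its centre lies on the line through this point along own y, anywhere up to 55 to either side: NOT measured, hidden by the ledge. Clamped tight in its slot: it cannot be pushed along.
- hook: Pull hook, about 0.18 kg, 256 mm long, loose. Origin in the middle of its blue handle (120 long in own x, 22 wide in own y, 26 high, flat sides); own +x along the 6 mm steel rod, which runs from the handle's front on its axis to own x = 190 and there turns down (own -z). Black guard 26 x 30 at own x = 63. In the rest the handle is free to grip from own x = -20 to 45.
- hook_tip (a point): Lower end of the hook's turned-down 6 mm thick tip; hook's own (190, 0, -25) mm, so 25 below the rod's axis; axes as the hook's.
- hook_rest: Hook's rest, fixed: dark base 200 x 70 x 8 with two aluminium forks. Origin under its middle, z up. Fork at own x = -68 (20 long): floor 47 above the table, cheeks to 63, 28 clear, carries the handle's rear end. Fork at x = 80 (12 long): floor 57, cheeks to 71, 20 clear, carries the rod. Home, the hook's origin is at own (-20, 0, 60) mm, x along the rest's x, tip down.
- vise: Small aluminium circuit-board vise with black screw handle, 140 x 92 x 52 mm, loose; origin under its middle. Leave alone.
- cup: Clear plastic cup, 72 mm wide, 40 high, loose; origin under its middle. Leave alone.
- screwdriver: Blue screwdriver lying on the bench, loose, 200 mm long, 26 high; origin under its middle, own x along its blade. Leave alone.
Mind the look-alikes: they are no part of the job. Leave any red look-alike of the hook_rest alone.

How it is judged:
By the outcome, as a careful person would: the job done as asked, in the order asked, and still so for the second after the job is handed in, with the robot touching nothing.
It also fails if it takes over 67 s, if anything falls off the work surface, if the arm or the gripper's body presses on something with over 40 N, if the wrist force passes 120 N, or if a joint passes its speed limit or range.

## Working session

There is one attempt and no reset: what is moved stays moved. The work goes in short steps, Python scripts to look and compute and a tool call to move; the robot and the scene stay as the last step left them, time stands still between calls to the robot, and variables do not carry over. Pictures are saved under pics/ and viewed, about 8 in all and at most 12, crops included, and the job is handed in when it is done.

Besides the shell and the picture viewer there is one more tool, called after "Call:" by a JSON object that holds its "fn" and its "kwargs". play_rows: Moves the arm, as the interface text tells. Its arguments: {"type":"object","properties":{"targets":{"type":"array","items":{"type":"array","items":{"type":"number"}}}},"required":["targets"]}

```bash
mkdir -p pics; python3 - <<'E'
from rig import bot
import cv2,numpy as np
for n in("side","top"):
    cv2.imwrite(f"pics/{n}0.png",bot.capture(n)); c=bot.get_calibration(n); print(n,c)
s=bot.read_state(); print(s['time_s'],s['tcp_rot'],s['force'],s['position'])
E
```

```text
side {'fx': 454.3412983656527, 'fy': 454.3412983656527, 'cx': 335.89613206900054, 'cy': 201.80619245908713, 'R': array([[ 0.97110629, -0.23850108,  0.00835553],
       [-0.15316367, -0.64972275, -0.74458125],
       [ 0.18301221,  0.72178777, -0.66747955]]), 't': array([-0.55306814,  0.05186617,  1.53697018])}
top {'fx': 518.7906604626979, 'fy': 518.7906604626979, 'cx': 317.4617389290818, 'cy': 201.13861869898082, 'R': array([[-0.02359064, -0.99970857,  0.00512397],
       [-0.99699731,  0.02314792, -0.07389549],
       [ 0.07375534, -0.00685182, -0.99725283]]), 't': array([-0.16297807,  0.54274291,  1.53497109])}
0.1 [[-9.73028205e-01  2.30684754e-01 -8.10483212e-04]
 [ 2.30685885e-01  9.73026563e-01 -1.82509360e-03]
 [ 3.67600426e-04 -1.96283459e-03 -9.99998006e-01]] [-0.6909375  -0.83976848 -0.63006972] [0.14387049 0.60753111 0.22167371]
```

View pics/top0.png

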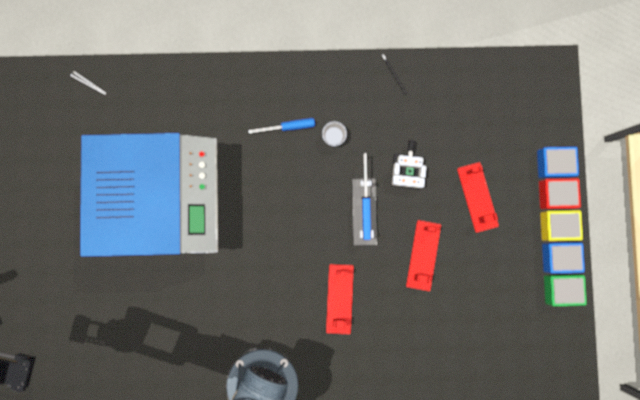

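View pics/side0.png

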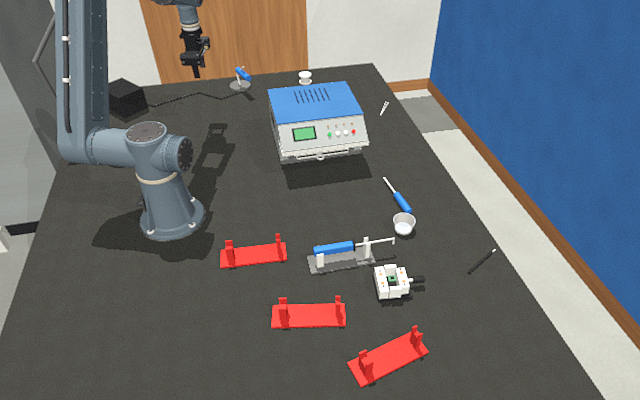

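Possible mix-ups: the blue-handled hook at top (366,218) versus the blue screwdriver (298,125); the grey rest (365,212) versus the red rests (340,300), (424,255), (478,197). I choose the hook in the grey rest and check it with a close crop, along with the view under the ledge.

```bash
cat > h.py <<'E'
from rig import bot
import cv2,numpy as np
C={n:bot.get_calibration(n) for n in("side","top")}
def ray(n,u,v):
    c=C[n]; d=c["R"].T@np.array([(u-c["cx"])/c["fx"],(v-c["cy"])/c["fy"],1]); return -c["R"].T@c["t"],d
def onz(n,u,v,z):
    o,d=ray(n,u,v); return (o+d*(z-o[2])/d[2])[:2]
def proj(n,X):
    c=C[n]; p=c["R"]@np.array(X)+c["t"]; return np.array([c["fx"]*p[0]/p[2]+c["cx"],c["fy"]*p[1]/p[2]+c["cy"]])
def st():
    s=bot.read_state(); print(s['time_s'],s['position'].round(4),s['force'].round(2),s['moment'].round(2),round(s['opening'],3)); return s
def rect(m,k=1):
    cs=cv2.findContours(m.astype(np.uint8),cv2.RETR_EXTERNAL,cv2.CHAIN_APPROX_NONE)[0]
    return sorted(cs,key=cv2.contourArea)[::-1][:k]
E
python3 - <<'E'
from h import *
t=cv2.imread("pics/top0.png"); s=cv2.imread("pics/side0.png")
a=cv2.resize(t[140:260,320:440],(480,480),interpolation=cv2.INTER_CUBIC)
b=cv2.resize(s[120:180,260:380],(800,400),interpolation=cv2.INTER_CUBIC)[:, :]
cv2.imwrite("pics/c1.png",a); 
c=cv2.resize(s[225:285,290:410],(800,400),interpolation=cv2.INTER_CUBIC)
b=cv2.resize(s[135:180,260:380],(800,300),interpolation=cv2.INTER_CUBIC); c=cv2.resize(c,(600,300))
cv2.imwrite("pics/c2.png",np.vstack([b,cv2.copyMakeBorder(c,0,0,0,200,0)]))
hsv=cv2.cvtColor(t,cv2.COLOR_BGR2HSV); m=cv2.inRange(hsv,(95,120,60),(125,255,255))
for c in rect(m,6):
    r=cv2.minAreaRect(c); print(r)
    if 80<r[0][0]<200: print([onz("top",*p,0.196) .round(4) for p in cv2.boxPoints(r)])
    if 355<r[0][0]<375: print([onz("top",*p,0.07).round(4) for p in cv2.boxPoints(r)])
# oven top + ledge
m2=((t.max(2)>100)).astype(np.uint8); 
for c in rect(m2,8):
    r=cv2.minAreaRect(c); print('bright',r)
for n in C: print(n,-C[n]["R"].T@C[n]["t"])
E
```

```text
((129.5, 194.5), (123.0, 99.0), 90.0)
[array([0.7235, 0.4572]), array([0.7176, 0.1924]), array([0.3894, 0.1937]), array([0.3955, 0.4539])]
((563.0, 257.5), (31.0, 42.0), 90.0)
((557.5776977539062, 161.33074951171875), (30.54970359802246, 40.910614013671875), 88.09085083007812)
((298.1734313964844, 124.12716674804688), (9.731660842895508, 33.908756256103516), 81.25383758544922)
((366.5956115722656, 218.4646453857422), (41.139888763427734, 7.931357383728027), 88.15238952636719)
[array([ 0.5412, -0.3048]), array([ 0.5414, -0.3278]), array([ 0.4222, -0.328 ]), array([ 0.422, -0.305])]
bright ((319.5, 199.5), (399.0, 639.0), 90.0)
bright ((147.9810791015625, 193.89434814453125), (123.56793212890625, 139.31979370117188), 89.32596588134766)
bright ((560.3087158203125, 209.65377807617188), (128.96104431152344, 43.10112380981445), 86.72950744628906)
bright ((261.5, 374.5), (49.0, 71.0), 90.0)
bright ((339.391357421875, 298.6951904296875), (26.77356719970703, 71.0187759399414), 2.544804573059082)
bright ((423.3603515625, 255.15554809570312), (26.916563034057617, 70.16535949707031), 9.637537002563477)
bright ((477.9044189453125, 196.88165283203125), (69.89696502685547, 27.036502838134766), 73.68614196777344)
bright ((363.83544921875, 198.61416625976562), (93.20625305175781, 24.75501823425293), 88.93909454345703)
side [ 0.26374765 -1.207575    1.06913592]
top [ 0.42405614 -0.16497658  1.5716956 ]
```

View pics/c1.png

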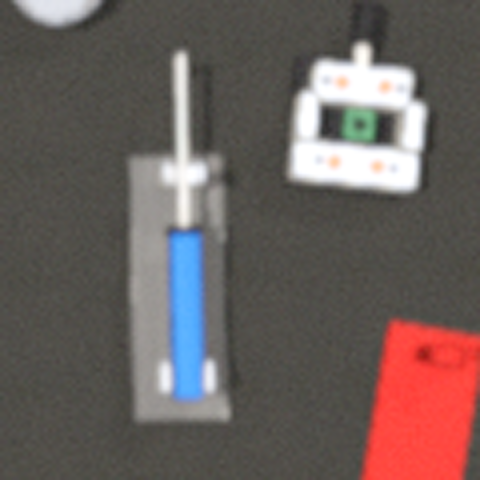

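View pics/c2.png

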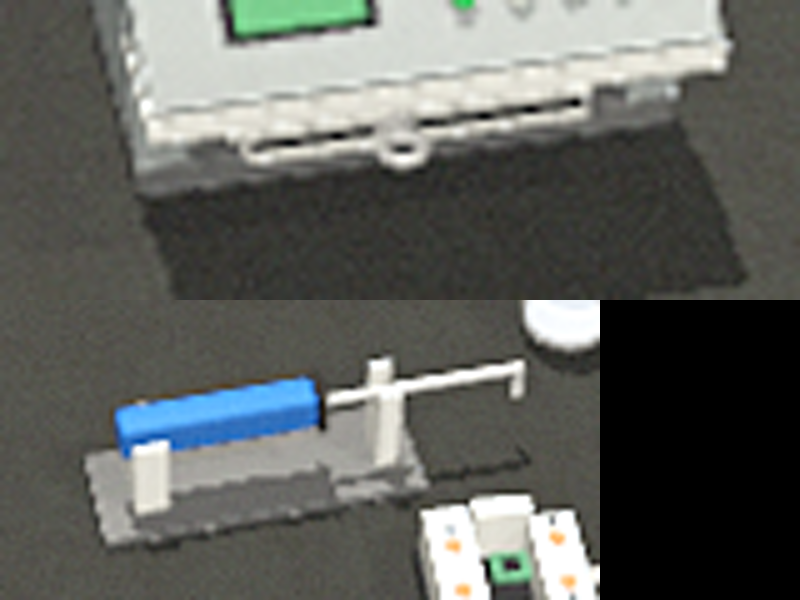

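Crops show: the blue hook with black guard lies tip-forward in the grey rest. In the side view the eye actually shows under the ledge, at about side pixel (320.5,157.2), on the beam from (297,158) to (348,150).

```bash
python3 - <<'E'
from h import *
t=cv2.imread("pics/top0.png"); s=cv2.imread("pics/side0.png")
g=cv2.GaussianBlur(t,(3,3),0).max(2).astype(int)
# ledge front edge & back edge & side edges: subpixel threshold crossing
def fit(pts,z):
    P=np.array([onz("top",u,v,z) for u,v in pts]); 
    vx,vy,x0,y0=cv2.fitLine(P.astype(np.float32),cv2.DIST_HUBER,0,1e-4,1e-4).ravel(); return np.degrees(np.arctan2(vy,vx)),(x0,y0)
def cross(line,start):
    i=start
    while line[i]>100:i+=1
    return i-1+(line[i-1]-100)/(line[i-1]-line[i])
front=[(cross(g[v],205),v) for v in range(145,248,3)]
back=[(100-cross(g[v,::-1][639-100:],0),v) for v in range(142,250,3)]
print("front z.11",fit(front,.11),"z.13",fit(front,.13),"back",fit(back,.196))
hs=cv2.cvtColor(t,cv2.COLOR_BGR2HSV);b=cv2.inRange(hs,(95,120,60),(125,255,255))
up=[(u,np.where(b[100:300,u])[0][0]+99.5) for u in range(88,175,3)]
dn=[(u,np.where(b[100:300,u])[0][-1]+100.5) for u in range(88,175,3)]
print("up",fit(up,.196),"dn",fit(dn,.196))
fb=[(np.where(b[v,80:240])[0][-1]+80.5,v) for v in range(145,248,3)]; print("topfront",fit(fb,.196))
# hook axis (rod at z .06, x) : handle centre rows & rod
hd=[]
for v in range(200,238):
    u=np.where(b[v,350:385])[0]; hd.append((u.mean()+350,v))
print("handle",fit(hd,.073))
rod=[]
for v in range(156,175):
    w=np.clip(g[v,355:378]-110,0,None).astype(float)
    if w.sum()>20: rod.append(((w*np.arange(355,378)).sum()/w.sum(),v))
print("rod",fit(rod,.062), rod[0])
vv=np.where(b[:,366]>0)[0]; vv=vv[(vv>180)&(vv<260)]; print("handle ends",onz("top",366,vv[0]-.5,.073),onz("top",366,vv[-1]+.5,.073))
col=g[145:160,365:369].max(1); print(col)
print("eye",onz("side",320.5,157.2,.055), "beam ends",onz("side",296.8,157.8,.055),onz("side",348,150.5,.055))
E
```

```text
front z.11 (np.float32(0.20010343), (np.float32(0.545229), np.float32(0.10627504))) z.13 (np.float32(0.2001059), (np.float32(0.54357105), np.float32(0.10256357))) back (np.float32(0.01534632), (np.float32(0.5585306), np.float32(0.45784694)))
up (np.float32(-89.727264), (np.float32(0.71899587), np.float32(0.32752225))) dn (np.float32(-89.89686), (np.float32(0.39411098), np.float32(0.32725966)))
topfront (np.float32(0.57436424), (np.float32(0.5579832), np.float32(0.19332635)))
handle (np.float32(-1.7521806), (np.float32(0.48712787), np.float32(-0.3159991)))
rod (np.float32(-0.44554886), (np.float32(0.64088), np.float32(-0.31696665))) (np.float64(364.66964285714283), 156)
handle ends [ 0.54220734 -0.31623283] [ 0.42080581 -0.31252769]
[ 81  81  80  80  80  80  91 123 168 202 216 219 219 219 219]
eye [0.5453807 0.14593  ] beam ends [0.45818257 0.16241424] [0.65707017 0.16414557]
```

Call:
{"fn": "play_rows", "kwargs": {"targets": [[0,0,0,0.04,0,0,0],[0,0,0,0.04,0,0,0],[0,0.0445,-0.0323,0,0,0,-0.139],[0,0.0445,-0.0323,0,0,0,-0.139],[0,0.0445,-0.0323,0,0,0,-0.139],[0,0.0445,-0.0323,0,0,0,-0.139],[0,0.0445,-0.0323,0,0,0,-0.139],[0,0.0445,-0.0323,0,0,0,-0.139],[0,0.0445,-0.0323,0,0,0,-0.139],[0,0.0445,-0.0323,0,0,0,-0.139],[0,0.0143,-0.05,0,0,0,-0.139],[0,0.0143,-0.05,0,0,0,-0.139]]}}

```text
time_s: 1.6
position: [0.5291, 0.248, 0.3017]
tcp_rot: [[0.057, 0.998, -0.001], [0.998, -0.057, -0.0], [-0.0, -0.001, -1.0]]
force: [0.1, 0.5, 0.6]
opening: 1.001
```

Call:
{"fn": "play_rows", "kwargs": {"targets": [[0,0.0143,-0.05,0,0,0,-0.139],[0,0.0143,-0.05,0,0,0,-0.139],[0,0.0143,-0.05,0,0,0,-0.139],[0,0.0143,-0.05,0,0,0,-0.139],[0,0.0143,-0.05,0,0,0,-0.139],[0,-0.01725,-0.0527,0,0,0,-0.139],[0,-0.01725,-0.0527,0,0,0,-0.139],[0,-0.01725,-0.0527,0,0,0,-0.139],[0,-0.01725,-0.0527,0,0,0,-0.139],[0,-0.01725,-0.0527,0,0,0,-0.139],[0,-0.01725,-0.0527,0,0,0,-0.139],[0,0,0,0,0,0,0]]}}

```text
time_s: 3.1
position: [0.4952, -0.3203, 0.3019]
tcp_rot: [[1.0, -0.016, -0.001], [-0.016, -1.0, -0.001], [-0.001, 0.001, -1.0]]
force: [-0.4, 0.1, -0.3]
opening: 1.005
```

```bash
python3 - <<'E'
from h import *
s=st(); print(s['tcp_rot'].round(4).tolist(), s['joint_positions'])
E
```

```text
3.1 [ 0.4952 -0.3203  0.3019] [-0.39  0.1  -0.35] [-0.03  0.09  0.04] 1.005
[[0.9999, -0.0161, -0.0008], [-0.0161, -0.9999, -0.0006], [-0.0008, 0.0006, -1.0]] [-4.37122457e+01  2.28919354e+01  8.16142039e+01 -5.71347367e-02
  7.55026113e+01  4.72258167e+01]
```

Call:
{"fn": "play_rows", "kwargs": {"targets": [[0,0.001,0.003,-0.05,0,0,0.006],[0,0,0,-0.05,0,0,0],[0,0,0,-0.05,0,0,0],[0,0,0,-0.03,0,0,0],[0,0,0,0,0,0,0],[0,0,0,0,0,0,0]]}}

```text
time_s: 3.85
position: [0.4987, -0.3134, 0.1236]
tcp_rot: [[1.0, -0.003, 0.001], [-0.003, -1.0, -0.001], [0.001, 0.001, -1.0]]
force: [-0.1, -0.3, 0.7]
opening: 1.003
```

```bash
python3 - <<'E'
from h import *
s=st()
t=bot.capture("side");cv2.imwrite("pics/s1.png",t)
b=cv2.inRange(cv2.cvtColor(t,cv2.COLOR_BGR2HSV),(95,120,60),(125,255,255))
cs=[c for c in rect(b,8) if 300<c[:,0,0].mean()<360 and c[:,0,1].mean()>225]
for c in cs: print(cv2.minAreaRect(c), cv2.boundingRect(c))
for dx in (-.06,.06):
  for dy in(-.011,.011):
    for z in(.047,.073): print(dx,dy,z,proj("side",(.4815+dx,-.316+dy,z)).round(1))
E
```

```text
3.85 [ 0.4987 -0.3134  0.1236] [-0.11 -0.33  0.69] [-0.07  0.18 -0.01] 1.003
((332.9864807128906, 247.91891479492188), (10.028336524963379, 40.77094650268555), 80.53767395019531) (313, 241, 41, 16)
-0.06 -0.011 0.047 [313.8 257.4]
-0.06 -0.011 0.073 [313.6 251.5]
-0.06 0.011 0.047 [312.4 252. ]
-0.06 0.011 0.073 [312.1 246.1]
0.06 -0.011 0.047 [352.9 250.4]
0.06 -0.011 0.073 [353.2 244.5]
0.06 0.011 0.047 [351.  245.2]
0.06 0.011 0.073 [351.2 239.3]
```

Call:
{"fn": "play_rows", "kwargs": {"targets": [[0,-0.001,-0.003,-0.04,0,0,-0.003],[0,0,0,-0.03,0,0,0],[0,0,0,-0.012,0,0,0],[0,0,0,0,0,0,0],[0,0,0,0,0,0,0]]}}

```text
time_s: 4.53
position: [0.4977, -0.3173, 0.0421]
tcp_rot: [[1.0, -0.007, 0.002], [-0.007, -1.0, -0.002], [0.002, 0.002, -1.0]]
force: [-0.6, -0.4, -0.1]
opening: 0.999
```

```bash
python3 - <<'E'
from h import *
st()
E
```

```text
4.525 [ 0.4977 -0.3173  0.0421] [-0.63 -0.38 -0.13] [-0.08  0.17 -0.03] 0.999
```

Call:
{"fn": "play_rows", "kwargs": {"targets": [[0.6,0,0.001,0,0,0,0],[0.7,0,0,0,0,0,0],[0.75,0,0,0,0,0,0],[0.8,0,0,0,0,0,0],[1,0,0,0,0,0,0],[1,0,0,0,0,0,0],[1,0,0,0,0,0,0],[1,0,0,0,0,0,0]]}}

```text
time_s: 5.52
position: [0.4968, -0.3155, 0.0405]
tcp_rot: [[1.0, -0.007, -0.0], [-0.007, -1.0, 0.0], [-0.0, -0.0, -1.0]]
force: [0.7, -0.3, -1.1]
opening: 0.25
```

```bash
python3 - <<'E'
from h import *
st()
E
```

```text
5.525 [ 0.4968 -0.3155  0.0405] [ 0.74 -0.26 -1.14] [-0.06  0.13  0.02] 0.25
```

Call:
{"fn": "play_rows", "kwargs": {"targets": [[1,0,0,0.01,0,0,0],[1,0,0,0.025,0,0,0],[1,0,0,0.04,0,0,0],[1,0,0,0.035,0,0,0],[1,0,0,0,0,0,0],[1,0,0,0,0,0,0]]}}

```text
time_s: 6.28
position: [0.496, -0.3148, 0.1499]
tcp_rot: [[1.0, -0.007, -0.001], [-0.007, -1.0, 0.001], [-0.001, -0.001, -1.0]]
force: [0.4, 0.1, -2.1]
opening: 0.25
```

Call:
{"fn": "play_rows", "kwargs": {"targets": [[1,0.0015,0.018,0,0,0,0.07],[1,0.0015,0.018,0,0,0,0.14],[1,0.0015,0.018,0,0,0,0.14],[1,0.0015,0.018,0,0,0,0.14],[1,0.0015,0.018,0,0,0,0.14],[1,0.0015,0.018,0,0,0,0.14],[1,0.0015,0.018,0,0,0,0.14],[1,0.0015,0.018,0,0,0,0.14],[1,0.0015,0.018,0,0,0,0.14],[1,0.0015,0.018,0,0,0,0.14],[1,0.0015,0.018,0,0,0,0.14],[1,0.0015,0.018,0,0,0,0.11]]}}

```text
time_s: 7.78
position: [0.5134, -0.0984, 0.1487]
tcp_rot: [[-0.006, 1.0, -0.004], [1.0, 0.006, 0.002], [0.002, -0.004, -1.0]]
force: [0.4, 0.7, -2.2]
opening: 0.249
```

Call:
{"fn": "play_rows", "kwargs": {"targets": [[1,0,0,0,0,0,0],[1,0,0,0,0,0,0],[1,0,0,0,0,0,0]]}}

```text
time_s: 8.15
position: [0.5147, -0.1002, 0.1502]
tcp_rot: [[-0.0, 1.0, -0.0], [1.0, 0.0, -0.0], [-0.0, -0.0, -1.0]]
force: [0.7, -0.2, -1.4]
opening: 0.251
```

```bash
python3 - <<'E'
from h import *
s=st()
a=bot.capture("top");b=bot.capture("side");cv2.imwrite("pics/t2.png",a);cv2.imwrite("pics/s2.png",b)
x,y,z=s['position']; z+=.0195
for n in C: print(n,'tip',proj(n,(x,y+.1747,z-.025)),'bend',proj(n,(x,y+.1747,z)))
o=np.vstack([cv2.resize(b[130:230,240:400],(640,400),interpolation=cv2.INTER_CUBIC)])
cv2.imwrite("pics/c3.png",np.vstack([o[:300],cv2.resize(a[160:235,190:350],(640,300),interpolation=cv2.INTER_CUBIC)]))
E
```

```text
8.15 [ 0.5147 -0.1002  0.1502] [ 0.72 -0.16 -1.39] [-0.14  0.02 -0.06] 0.251
side tip [315.92258864 149.43629583] bend [315.77090924 143.4991858 ]
top tip [227.0626484  208.64052626] bend [225.50386391 208.09080724]
```

View pics/c3.png

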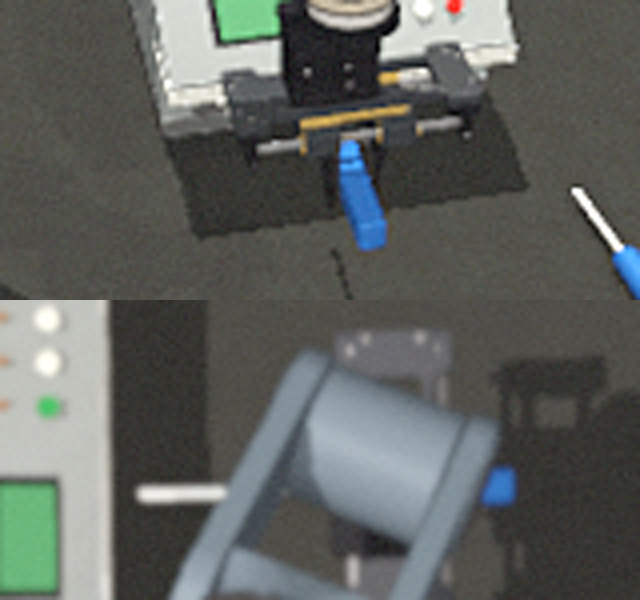

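Call:
{"fn": "play_rows", "kwargs": {"targets": [[1,0,0,-0.025,0,0,0],[1,0,0,-0.035,0,0,0],[1,0,0,-0.0345,0,0,0],[1,0,0,0,0,0,0],[1,0,0.01,0,0,0,0],[1,0,0.015,0,0,0,0],[1,0,0.015,0,0,0,0],[1,0,0.015,0,0,0,0],[1,0,0.01,0,0,0,0],[1,0,0.005,0,0,0,0],[1,0,0,0,0,0,0],[1,0,0,0,0,0,0]]}}

```text
time_s: 9.75
position: [0.5149, -0.0298, 0.056]
tcp_rot: [[-0.002, 1.0, 0.0], [1.0, 0.002, -0.0], [-0.0, 0.0, -1.0]]
force: [0.4, 0.1, -2.5]
opening: 0.246
```

```bash
python3 - <<'E'
from h import *
st()
E
```

```text
9.75 [ 0.5149 -0.0298  0.056 ] [ 0.36  0.1  -2.47] [-0.15  0.04  0.01] 0.246
```

Call:
{"fn": "play_rows", "kwargs": {"targets": [[1,0,0.004,0,0,0,0],[1,0,0.004,0,0,0,0],[1,0,0.004,0,0,0,0],[1,0,0,0,0,0,0]]}}

```text
time_s: 10.25
position: [0.5146, -0.0171, 0.056]
tcp_rot: [[-0.003, 1.0, -0.0], [1.0, 0.003, 0.0], [0.0, -0.0, -1.0]]
force: [-0.7, 0.6, -0.7]
opening: 0.25
```

Call:
{"fn": "play_rows", "kwargs": {"targets": [[1,0,0.002,0,0,0,0],[1,0,0.001,0,0,0,0],[1,0,0,0,0,0,0]]}}

```text
time_s: 10.62
position: [0.5148, -0.0144, 0.0561]
tcp_rot: [[-0.002, 1.0, 0.0], [1.0, 0.002, -0.0], [-0.0, 0.0, -1.0]]
force: [0.5, 0.9, -2.5]
opening: 0.249
```

Call:
{"fn": "play_rows", "kwargs": {"targets": [[1,0,0.001,0,0,0,0],[1,0,0.001,0,0,0,0],[1,0,0,0,0,0,0]]}}

```text
time_s: 11.0
position: [0.5147, -0.0124, 0.056]
tcp_rot: [[-0.002, 1.0, -0.0], [1.0, 0.002, 0.0], [0.0, -0.0, -1.0]]
force: [0.9, -1.1, -1.5]
opening: 0.25
```

Call:
{"fn": "play_rows", "kwargs": {"targets": [[1,0,0.001,0,0,0,0],[1,0,0.001,0,0,0,0],[1,0,0,0,0,0,0]]}}

```text
time_s: 11.38
position: [0.5147, -0.0104, 0.056]
tcp_rot: [[-0.002, 1.0, -0.0], [1.0, 0.002, 0.0], [0.0, -0.0, -1.0]]
force: [-0.5, 0.0, -2.1]
opening: 0.251
```

Call:
{"fn": "play_rows", "kwargs": {"targets": [[1,0,0.001,0,0,0,0],[1,0,0.001,0,0,0,0],[1,0,0,0,0,0,0]]}}

```text
time_s: 11.75
position: [0.5147, -0.0084, 0.0561]
tcp_rot: [[-0.002, 1.0, -0.0], [1.0, 0.002, 0.0], [0.0, -0.0, -1.0]]
force: [0.7, -0.3, -0.1]
opening: 0.249
```

Call:
{"fn": "play_rows", "kwargs": {"targets": [[1,0,0.001,0,0,0,0],[1,0,0.001,0,0,0,0],[1,0,0,0,0,0,0]]}}

```text
time_s: 12.12
position: [0.5151, -0.0071, 0.0562]
tcp_rot: [[-0.003, 1.0, 0.001], [1.0, 0.003, -0.001], [-0.001, 0.001, -1.0]]
force: [-0.5, -3.2, -1.4]
opening: 0.249
```

Call:
{"fn": "play_rows", "kwargs": {"targets": [[1,0,-0.006,0,0,0,0],[1,0,-0.008,0,0,0,0],[1,0,-0.005,0,0,0,0],[1,0.003,0,0,0,0,0],[1,0.003,0,0,0,0,0],[1,0,0,0,0,0,0],[1,0,0,0,0,0,0]]}}

```text
time_s: 13.0
position: [0.5206, -0.0253, 0.056]
tcp_rot: [[-0.002, 1.0, -0.0], [1.0, 0.002, 0.0], [0.0, -0.0, -1.0]]
force: [-0.2, -0.4, -1.6]
opening: 0.245
```

Call:
{"fn": "play_rows", "kwargs": {"targets": [[1,0.001,0,0,0,0,0],[1,0.001,0,0,0,0,0],[1,0,0,0,0,0,0]]}}

```text
time_s: 13.38
position: [0.5229, -0.0255, 0.0561]
tcp_rot: [[-0.002, 1.0, 0.0], [1.0, 0.002, -0.0], [-0.0, 0.0, -1.0]]
force: [0.6, 1.0, -1.6]
opening: 0.25
```

```bash
python3 - <<'E'
from h import *
st()
E
```

```text
13.375 [ 0.5229 -0.0255  0.0561] [ 0.57  0.99 -1.61] [-0.12  0.06 -0.07] 0.25
```

Call:
{"fn": "play_rows", "kwargs": {"targets": [[1,0.001,0,0,0,0,0],[1,0.001,0,0,0,0,0],[1,0,0,0,0,0,0]]}}

```text
time_s: 13.75
position: [0.5249, -0.0255, 0.0561]
tcp_rot: [[-0.002, 1.0, 0.0], [1.0, 0.002, -0.0], [-0.0, 0.0, -1.0]]
force: [-0.2, -0.0, -1.7]
opening: 0.25
```

```bash
python3 -c "
from h import *
st()"
```

```text
13.75 [ 0.5249 -0.0255  0.0561] [-0.15 -0.05 -1.67] [-0.16  0.07 -0.01] 0.25
```

Call:
{"fn": "play_rows", "kwargs": {"targets": [[1,0.001,0,0,0,0,0],[1,0.001,0,0,0,0,0],[1,0,0,0,0,0,0]]}}

```text
time_s: 14.12
position: [0.5264, -0.0254, 0.056]
tcp_rot: [[-0.003, 1.0, -0.001], [1.0, 0.003, 0.0], [0.0, -0.001, -1.0]]
force: [-1.5, 0.1, -1.4]
opening: 0.248
```

```bash
python3 -c "
from h import *
st()"
```

```text
14.125 [ 0.5264 -0.0254  0.056 ] [-1.46  0.13 -1.36] [-0.12  0.16  0.1 ] 0.248
```

Call:
{"fn": "play_rows", "kwargs": {"targets": [[1,0.001,0,0,0,0,0],[1,0,0,0,0,0,0]]}}

```text
time_s: 14.38
position: [0.5272, -0.0254, 0.0559]
tcp_rot: [[-0.003, 1.0, -0.001], [1.0, 0.003, -0.0], [-0.0, -0.001, -1.0]]
force: [-1.4, -0.3, -2.0]
opening: 0.249
```

```bash
python3 -c "
from h import *
st()"
```

```text
14.375 [ 0.5272 -0.0254  0.0559] [-1.4  -0.32 -2.01] [-0.16  0.32  0.28] 0.249
```

Call:
{"fn": "play_rows", "kwargs": {"targets": [[1,-0.002,0,0,0,0,0],[1,0,0,0.008,0,0,0],[1,0,0,0.01,0,0,0],[1,0,0,0,0,0,0],[1,0.008,0,0,0,0,0],[1,0.01,0,0,0,0,0],[1,0,0,0,0,0,0],[1,0,0,-0.005,0,0,0],[1,0,0,-0.004,0,0,0],[1,0,0,-0.003,0,0,0],[1,0,0,0,0,0,0]]}}

```text
time_s: 15.75
position: [0.5433, -0.0254, 0.0616]
tcp_rot: [[-0.002, 1.0, -0.001], [1.0, 0.002, 0.0], [0.0, -0.001, -1.0]]
force: [0.8, -0.1, -1.1]
opening: 0.248
```

```bash
python3 -c "
from h import *
st()"
```

```text
15.75 [ 0.5433 -0.0254  0.0616] [ 0.78 -0.15 -1.12] [-0.14  0.01 -0.06] 0.248
```

Call:
{"fn": "play_rows", "kwargs": {"targets": [[1,0,0,-0.004,0,0,0],[1,0,0,-0.004,0,0,0],[1,0,0,-0.004,0,0,0],[1,0,0,0,0,0,0]]}}

```text
time_s: 16.25
position: [0.5434, -0.0254, 0.0496]
tcp_rot: [[-0.002, 1.0, -0.001], [1.0, 0.002, 0.0], [0.0, -0.001, -1.0]]
force: [-0.1, 0.0, -1.8]
opening: 0.248
```

```bash
python3 -c "
from h import *
st()"
```

```text
16.25 [ 0.5434 -0.0254  0.0496] [-0.1   0.02 -1.77] [-0.12  0.04 -0.  ] 0.248
```

Call:
{"fn": "play_rows", "kwargs": {"targets": [[1,0,-0.002,0,0,0,0],[1,0,-0.002,0,0,0,0],[1,0,-0.002,0,0,0,0],[1,0,-0.001,0,0,0,0],[1,0,-0.001,0,0,0,0],[1,0,0,0,0,0,0]]}}

```text
time_s: 17.0
position: [0.5432, -0.0321, 0.0499]
tcp_rot: [[-0.0, 1.0, -0.001], [1.0, 0.0, 0.002], [0.002, -0.001, -1.0]]
force: [0.6, 5.6, -2.9]
opening: 0.245
```

```bash
python3 -c "
from h import *
st()"
```

```text
17.0 [ 0.5432 -0.0321  0.0499] [ 0.65  5.57 -2.89] [ 0.79 -0.07 -0.11] 0.245
```

Call:
{"fn": "play_rows", "kwargs": {"targets": [[1,0,-0.001,0,0,0,0],[1,0,-0.002,0,0,0,0],[1,0,-0.002,0,0,0,0],[1,0,-0.002,0,0,0,0],[1,0,-0.002,0,0,0,0],[1,0,-0.002,0,0,0,0],[1,0,-0.002,0,0,0,0],[1,0,-0.002,0,0,0,0],[1,0,-0.002,0,0,0,0],[1,0,-0.002,0,0,0,0],[1,0,-0.002,0,0,0,0],[1,0,-0.002,0,0,0,0]]}}

```text
time_s: 18.5
position: [0.5432, -0.0548, 0.0499]
tcp_rot: [[-0.0, 1.0, -0.001], [1.0, 0.0, 0.003], [0.003, -0.001, -1.0]]
force: [0.3, 5.8, -2.8]
opening: 0.248
```

```bash
python3 -c "
from h import *
st()"
```

```text
18.5 [ 0.5432 -0.0548  0.0499] [ 0.34  5.79 -2.77] [ 0.9  -0.09 -0.13] 0.248
```

Call:
{"fn": "play_rows", "kwargs": {"targets": [[1,0,-0.002,0,0,0,0],[1,0,-0.002,0,0,0,0],[1,0,-0.002,0,0,0,0],[1,0,-0.002,0,0,0,0],[1,0,-0.002,0,0,0,0],[1,0,-0.002,0,0,0,0],[1,0,-0.002,0,0,0,0],[1,0,-0.002,0,0,0,0],[1,0,-0.002,0,0,0,0],[1,0,-0.002,0,0,0,0],[1,0,-0.002,0,0,0,0],[1,0,-0.002,0,0,0,0]]}}

```text
time_s: 20.0
position: [0.5431, -0.0787, 0.0498]
tcp_rot: [[-0.0, 1.0, -0.001], [1.0, 0.0, 0.003], [0.003, -0.001, -1.0]]
force: [1.3, 6.1, -1.8]
opening: 0.252
```

```bash
python3 - <<'E'
from h import *
s=st()
a=bot.capture("side");b=bot.capture("top")
cv2.imwrite("pics/c4.png",np.vstack([cv2.resize(a[130:230,240:400],(640,400),interpolation=cv2.INTER_CUBIC)[:300],cv2.resize(b[160:235,190:350],(640,300),interpolation=cv2.INTER_CUBIC)]))
E
```

```text
20.0 [ 0.5431 -0.0787  0.0498] [ 1.34  6.07 -1.8 ] [ 0.88 -0.08 -0.13] 0.252
```

View pics/c4.png

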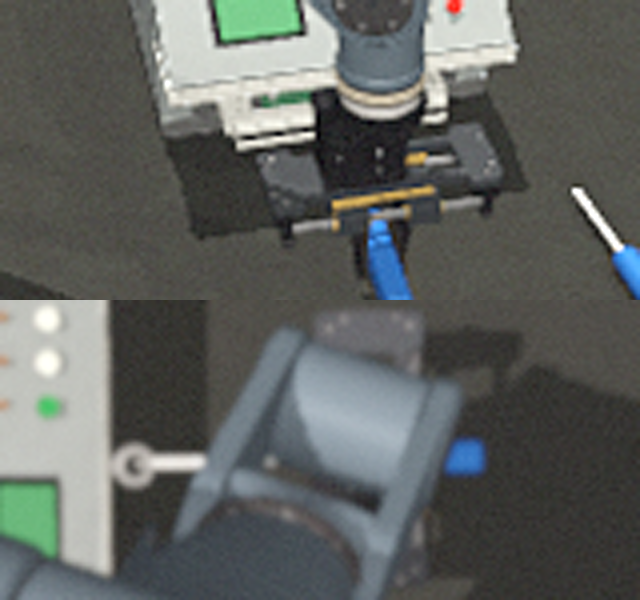

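The picture shows the tip seated in the ring (top crop (135,465)) and the carrier following smoothly at about 6 N.

Call:
{"fn": "play_rows", "kwargs": {"targets": [[1,0,-0.002,0,0,0,0],[1,0,-0.002,0,0,0,0],[1,0,-0.002,0,0,0,0],[1,0,-0.002,0,0,0,0],[1,0,-0.002,0,0,0,0],[1,0,-0.002,0,0,0,0],[1,0,-0.002,0,0,0,0],[1,0,-0.002,0,0,0,0],[1,0,-0.002,0,0,0,0],[1,0,-0.002,0,0,0,0],[1,0,-0.002,0,0,0,0],[1,0,-0.002,0,0,0,0]]}}

```text
time_s: 21.6
position: [0.543, -0.1026, 0.0498]
tcp_rot: [[-0.0, 1.0, -0.001], [1.0, 0.0, 0.003], [0.003, -0.001, -1.0]]
force: [0.6, 6.1, -2.0]
opening: 0.248
```

Call:
{"fn": "play_rows", "kwargs": {"targets": [[1,0,-0.002,0,0,0,0],[1,0,-0.002,0,0,0,0],[1,0,-0.002,0,0,0,0],[1,0,-0.002,0,0,0,0],[1,0,-0.002,0,0,0,0],[1,0,-0.002,0,0,0,0],[1,0,-0.002,0,0,0,0],[1,0,-0.0015,0,0,0,0],[1,0,-0.001,0,0,0,0]]}}

```text
time_s: 22.72
position: [0.543, -0.1191, 0.0497]
tcp_rot: [[-0.0, 1.0, -0.002], [1.0, 0.0, 0.003], [0.003, -0.002, -1.0]]
force: [0.9, 6.1, -2.0]
opening: 0.251
```

Call:
{"fn": "play_rows", "kwargs": {"targets": [[1,0,-0.001,0,0,0,0],[1,0,-0.001,0,0,0,0],[1,0,-0.001,0,0,0,0],[1,0,-0.001,0,0,0,0],[1,0,-0.001,0,0,0,0],[1,0,-0.001,0,0,0,0]]}}

```text
time_s: 23.48
position: [0.543, -0.125, 0.0497]
tcp_rot: [[-0.0, 1.0, -0.002], [1.0, 0.0, 0.003], [0.003, -0.002, -1.0]]
force: [1.5, 6.0, -3.0]
opening: 0.253
```

Call:
{"fn": "play_rows", "kwargs": {"targets": [[1,0,-0.001,0,0,0,0],[1,0,-0.001,0,0,0,0]]}}

```text
time_s: 23.72
position: [0.543, -0.127, 0.0497]
tcp_rot: [[-0.0, 1.0, -0.002], [1.0, 0.0, 0.003], [0.003, -0.002, -1.0]]
force: [0.9, 6.4, -2.0]
opening: 0.251
```

Call:
{"fn": "play_rows", "kwargs": {"targets": [[1,0,-0.001,0,0,0,0],[1,0,-0.001,0,0,0,0]]}}

```text
time_s: 23.98
position: [0.543, -0.129, 0.0497]
tcp_rot: [[-0.0, 1.0, -0.002], [1.0, 0.0, 0.004], [0.004, -0.002, -1.0]]
force: [0.6, 6.6, -2.5]
opening: 0.252
```

Call:
{"fn": "play_rows", "kwargs": {"targets": [[1,0,-0.001,0,0,0,0],[1,0,-0.001,0,0,0,0]]}}

```text
time_s: 24.22
position: [0.543, -0.131, 0.0497]
tcp_rot: [[-0.0, 1.0, -0.002], [1.0, 0.0, 0.003], [0.003, -0.002, -1.0]]
force: [0.9, 6.1, -1.5]
opening: 0.251
```

Call:
{"fn": "play_rows", "kwargs": {"targets": [[1,0,-0.001,0,0,0,0],[1,0,-0.0005,0,0,0,0]]}}

```text
time_s: 24.48
position: [0.543, -0.1325, 0.0497]
tcp_rot: [[0.0, 1.0, -0.002], [1.0, -0.0, 0.003], [0.003, -0.002, -1.0]]
force: [1.3, 6.3, -1.6]
opening: 0.246
```

Call:
{"fn": "play_rows", "kwargs": {"targets": [[1,0,-0.001,0,0,0,0],[1,0,-0.0005,0,0,0,0]]}}

```text
time_s: 24.72
position: [0.543, -0.134, 0.0497]
tcp_rot: [[-0.0, 1.0, -0.002], [1.0, 0.0, 0.003], [0.003, -0.002, -1.0]]
force: [1.4, 5.0, -2.7]
opening: 0.252
```

Call:
{"fn": "play_rows", "kwargs": {"targets": [[1,0,-0.001,0,0,0,0],[1,0,-0.0005,0,0,0,0]]}}

```text
time_s: 24.98
position: [0.543, -0.1355, 0.0497]
tcp_rot: [[0.0, 1.0, -0.002], [1.0, -0.0, 0.004], [0.004, -0.002, -1.0]]
force: [1.3, 5.1, -2.1]
opening: 0.254
```

Call:
{"fn": "play_rows", "kwargs": {"targets": [[1,0,-0.001,0,0,0,0],[1,0,-0.0005,0,0,0,0]]}}

```text
time_s: 25.22
position: [0.5424, -0.1357, 0.0495]
tcp_rot: [[0.001, 1.0, -0.003], [1.0, -0.001, 0.006], [0.006, -0.003, -1.0]]
force: [1.5, 9.4, -2.9]
opening: 0.251
```

Call:
{"fn": "play_rows", "kwargs": {"targets": [[1,0,-0.001,0,0,0,0],[1,0,-0.0005,0,0,0,0]]}}

```text
time_s: 25.48
position: [0.5419, -0.1358, 0.0492]
tcp_rot: [[0.002, 1.0, -0.004], [1.0, -0.002, 0.008], [0.008, -0.004, -1.0]]
force: [3.6, 14.1, -3.4]
opening: 0.248
```

```bash
python3 - <<'E'
from h import *
s=st()
b=bot.capture("top");cv2.imwrite("pics/t5.png",b)
g=b[170:230,205:262].max(2)
cv2.imwrite("pics/c5.png",cv2.resize(b[165:235,195:285],(720,560),interpolation=cv2.INTER_CUBIC))
E
```

```text
25.475 [ 0.5419 -0.1358  0.0492] [ 3.64 14.09 -3.42] [ 2.08 -0.29 -0.39] 0.248
```

View pics/c5.png

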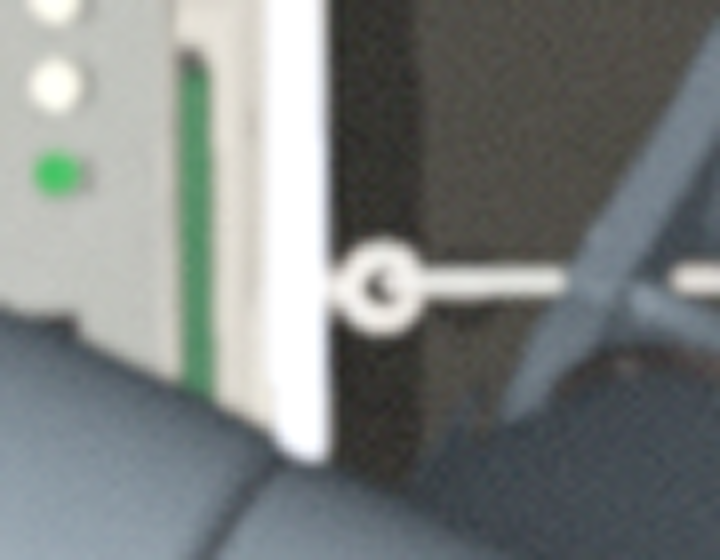

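Call:
{"fn": "play_rows", "kwargs": {"targets": [[1,0,0.002,0,0,0,0],[1,0,0.002,0,0,0,0],[1,0,0.002,0,0,0,0],[1,0,0.001,0,0,0,0],[1,0,0,0,0,0,0],[1,0,0,0,0,0,0]]}}

```text
time_s: 26.28
position: [0.5438, -0.1339, 0.0501]
tcp_rot: [[-0.002, 1.0, 0.0], [1.0, 0.002, -0.0], [-0.0, 0.0, -1.0]]
force: [0.4, -0.5, -2.8]
opening: 0.252
```

```bash
python3 -c "
from h import *
st()"
```

```text
26.275 [ 0.5438 -0.1339  0.0501] [ 0.39 -0.48 -2.82] [-0.14  0.03  0.04] 0.252
```

Call:
{"fn": "play_rows", "kwargs": {"targets": [[1,0,0.002,0,0,0,0],[1,0,0,0,0,0,0],[1,0,0,0.004,0,0,0],[1,0,0,0.006,0,0,0],[1,0,0,0.008,0,0,0],[1,0,0,0.008,0,0,0],[1,0,0,0,0,0,0]]}}

```text
time_s: 27.15
position: [0.5444, -0.1318, 0.0771]
tcp_rot: [[-0.002, 1.0, 0.002], [1.0, 0.002, -0.001], [-0.001, 0.002, -1.0]]
force: [-0.8, -0.8, -1.9]
opening: 0.252
```

```bash
python3 -c "
from h import *
st()"
```

```text
27.15 [ 0.5444 -0.1318  0.0771] [-0.78 -0.8  -1.89] [-0.12  0.05 -0.  ] 0.252
```

Call:
{"fn": "play_rows", "kwargs": {"targets": [[1,0,0,0.02,0,0,0],[1,0,0,0.035,0,0,0],[1,0,0,0.028,0,0,0],[1,0,-0.01,0,0,0,0],[1,0,-0.01,0,0,0,0]]}}

```text
time_s: 27.78
position: [0.5431, -0.1519, 0.1581]
tcp_rot: [[-0.002, 1.0, -0.001], [1.0, 0.002, 0.0], [0.0, -0.001, -1.0]]
force: [0.2, 0.3, -2.3]
opening: 0.25
```

Call:
{"fn": "play_rows", "kwargs": {"targets": [[1,-0.004,-0.0137,0,0,0,-0.07],[1,-0.004,-0.0137,0,0,0,-0.14],[1,-0.004,-0.0137,0,0,0,-0.14],[1,-0.004,-0.0137,0,0,0,-0.14],[1,-0.004,-0.0137,0,0,0,-0.14],[1,-0.004,-0.0137,0,0,0,-0.14],[1,-0.004,-0.0137,0,0,0,-0.14],[1,-0.004,-0.0137,0,0,0,-0.14],[1,-0.004,-0.0137,0,0,0,-0.14],[1,-0.004,-0.0137,0,0,0,-0.14],[1,-0.004,-0.0137,0,0,0,-0.14],[1,-0.004,-0.0137,0,0,0,-0.11]]}}

```text
time_s: 29.28
position: [0.4943, -0.3164, 0.1568]
tcp_rot: [[1.0, -0.012, -0.003], [-0.012, -1.0, 0.003], [-0.003, -0.003, -1.0]]
force: [0.0, 0.6, -2.0]
opening: 0.253
```

Call:
{"fn": "play_rows", "kwargs": {"targets": [[1,0,0,0,0,0,0],[1,0,0,0,0,0,0],[1,0,0,0,0,0,0]]}}

```text
time_s: 29.65
position: [0.4956, -0.3152, 0.1585]
tcp_rot: [[1.0, -0.006, -0.001], [-0.006, -1.0, 0.001], [-0.001, -0.001, -1.0]]
force: [-0.3, -0.5, -2.4]
opening: 0.249
```

```bash
python3 - <<'E'
from h import *
s=st(); print(s['tcp_rot'][:,0])
a=bot.capture("side");b=bot.capture("top");cv2.imwrite("pics/t6.png",b);cv2.imwrite("pics/s6.png",a)
x,y,z=s['position'];z+=.0195
for n in C: print(n,[proj(n,(x+d,y,z+e)).round(1).tolist() for d,e in((.1777,0),(.1747,-.025),(-.0753,.013))])
cv2.imwrite("pics/c6.png",np.vstack([cv2.resize(a[210:290,280:440],(600,300),interpolation=cv2.INTER_CUBIC),cv2.resize(b[140:240,310:450][:70],(600,300),interpolation=cv2.INTER_CUBIC)]))
E
```

```text
29.65 [ 0.4956 -0.3152  0.1585] [-0.26 -0.53 -2.42] [-0.06  0.2   0.03] 0.249
[ 9.99982188e-01 -5.90698162e-03 -8.54719014e-04]
side [[397.2, 209.1], [395.4, 215.5], [311.3, 219.9]]
top [[367.9, 146.3], [367.0, 149.0], [371.4, 239.7]]
```

View pics/c6.png

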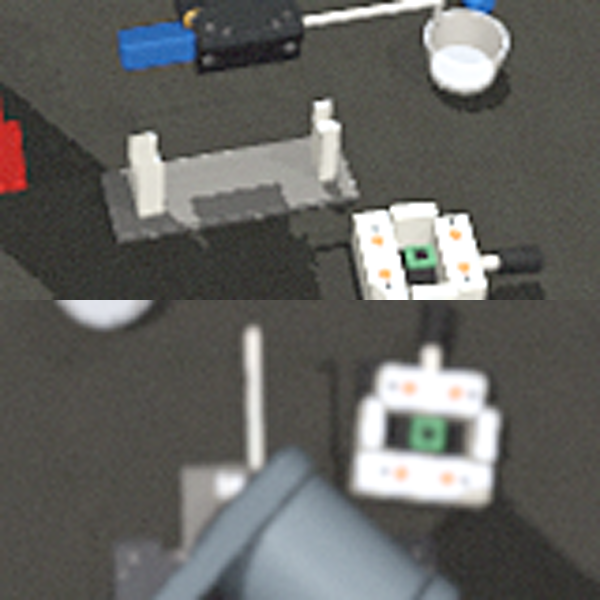

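Call:
{"fn": "play_rows", "kwargs": {"targets": [[1,0.001,0,-0.025,0,0,0],[1,0,0,-0.035,0,0,0],[1,0,0,-0.03,0,0,0],[1,0,0,-0.012,0,0,0],[1,0,0,0,0,0,0],[1,0,0,0,0,0,0]]}}

```text
time_s: 30.5
position: [0.4976, -0.3165, 0.0582]
tcp_rot: [[1.0, -0.007, 0.002], [-0.007, -1.0, -0.002], [0.002, 0.002, -1.0]]
force: [-0.1, 0.1, -1.8]
opening: 0.248
```

```bash
python3 -c "
from h import *
st()"
```

```text
30.5 [ 0.4976 -0.3165  0.0582] [-0.07  0.14 -1.79] [-0.09  0.17  0.04] 0.248
```

Call:
{"fn": "play_rows", "kwargs": {"targets": [[1,0,0,-0.005,0,0,0],[1,0,0,-0.005,0,0,0],[1,0,0,-0.003,0,0,0],[1,0,0,0,0,0,0]]}}

```text
time_s: 31.0
position: [0.4965, -0.3157, 0.0437]
tcp_rot: [[1.0, -0.007, -0.001], [-0.007, -1.0, 0.001], [-0.001, -0.001, -1.0]]
force: [-0.2, -0.6, -1.3]
opening: 0.25
```

```bash
python3 -c "
from h import *
st()"
```

```text
31.0 [ 0.4965 -0.3157  0.0437] [-0.17 -0.61 -1.32] [-0.04  0.26  0.02] 0.25
```

Down the last 3 mm in small steps.

Call:
{"fn": "play_rows", "kwargs": {"targets": [[1,0,0,-0.001,0,0,0],[1,0,0,-0.001,0,0,0],[1,0,0,-0.001,0,0,0],[1,0,0,0,0,0,0]]}}

```text
time_s: 31.5
position: [0.4967, -0.3158, 0.041]
tcp_rot: [[1.0, -0.007, -0.0], [-0.007, -1.0, 0.0], [-0.0, -0.0, -1.0]]
force: [0.1, 0.4, -0.6]
opening: 0.25
```

```bash
python3 -c "
from h import *
st()"
```

```text
31.5 [ 0.4967 -0.3158  0.041 ] [ 0.12  0.44 -0.65] [-0.08  0.23 -0.01] 0.25
```

Call:
{"fn": "play_rows", "kwargs": {"targets": [[1,0,0,-0.0007,0,0,0],[0.72,0,0,0,0,0,0],[0.65,0,0,0,0,0,0],[0.5,0,0,0,0,0,0],[0.3,0,0,0,0,0,0],[0,0,0,0,0,0,0],[0,0,0,0,0,0,0],[0,0,0,0,0,0,0],[0,0,0,0,0,0,0]]}}

```text
time_s: 32.62
position: [0.4968, -0.3159, 0.0403]
tcp_rot: [[1.0, -0.007, 0.0], [-0.007, -1.0, 0.0], [0.0, -0.0, -1.0]]
force: [0.1, 0.3, -0.4]
opening: 0.937
```

```bash
python3 -c "
from h import *
st()"
```

```text
32.625 [ 0.4968 -0.3159  0.0403] [ 0.05  0.29 -0.4 ] [-0.04  0.17 -0.  ] 0.937
```

Call:
{"fn": "play_rows", "kwargs": {"targets": [[0,0,0,0.02,0,0,0],[0,0,0,0.05,0,0,0],[0,0,0,0.055,0,0,0],[0,0,0,0.055,0,0,0],[0,0,0,0.055,0,0,0],[0,-0.01,-0.04,0,0,0,0],[0,-0.02,-0.05,0,0,0,0],[0,-0.02,-0.05,0,0,0,0],[0,-0.02,-0.05,0,0,0,0],[0,0,0,0,0,0,0],[0,0,0,0,0,0,0],[0,0,0,0,0,0,0]]}}

```text
time_s: 34.12
position: [0.4274, -0.5043, 0.2753]
tcp_rot: [[1.0, -0.006, -0.0], [-0.006, -1.0, 0.001], [-0.0, -0.001, -1.0]]
force: [0.2, 0.6, -0.0]
opening: 0.999
```

```bash
python3 - <<'E'
from h import *
s=st()
a=bot.capture("side");b=bot.capture("top");cv2.imwrite("pics/t7.png",b);cv2.imwrite("pics/s7.png",a)
cv2.imwrite("pics/c7.png",np.vstack([cv2.resize(a[120:290,240:440],(706,600),interpolation=cv2.INTER_CUBIC)]))
a0=cv2.imread("pics/side0.png")
for im in(a0,a):
    m=cv2.inRange(cv2.cvtColor(im,cv2.COLOR_BGR2HSV),(95,120,60),(125,255,255))
    for c in rect(m,8):
        x,y,w,h=cv2.boundingRect(c)
        if y>180 and 290<x<420: print((x,y,w,h),cv2.minAreaRect(c))
g=b.max(2); u=[(np.where(g[v,180:300]>120)[0][-1]+180) for v in(165,170,210,216)]
print(u,[onz("top",x+.5,v,.067) for x,v in zip(u,(165,170,210,216))])
E
```

```text
34.125 [ 0.4274 -0.5043  0.2753] [ 0.15  0.63 -0.02] [-0.05  0.19 -0.07] 0.999
(313, 240, 41, 17) ((332.9053955078125, 247.9324188232422), (10.028336524963379, 40.935340881347656), 80.53767395019531)
(393, 191, 19, 23) ((402.0600280761719, 202.57998657226562), (26.200000762939453, 8.199999809265137), 53.13010025024414)
(393, 191, 19, 23) ((402.1148681640625, 202.56080627441406), (26.155719757080078, 8.137334823608398), 54.46232223510742)
(313, 246, 8, 11) ((316.23077392578125, 250.6538543701172), (10.001924514770508, 6.864064693450928), 78.69007110595703)
[np.int64(235), np.int64(235), np.int64(235), np.int64(236)] [array([0.64672249, 0.06154395]), array([0.63201175, 0.06171944]), array([0.51508067, 0.06311429]), array([0.49758822, 0.06042535])]
```

View pics/c7.png

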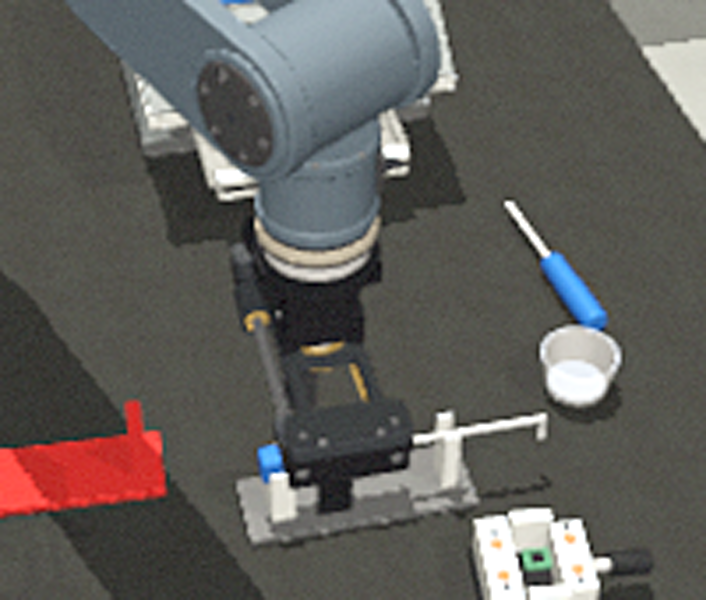

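View pics/t7.png

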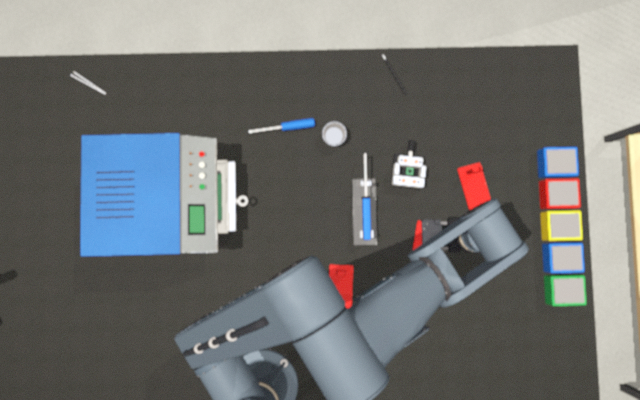

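The final pictures show the hook in its grey rest (top (366,153)–(366,240), same as at the start). The carrier is out with its beam face at y≈0.062, and the vise, cup and screwdriver look where they were.

```bash
python3 -c "
from rig import bot
print(bot.hand_in())"
```

```text
the job is handed in; nothing more can be done
None
```

The carrier is drawn out to its stop and the hook is back in its grey rest. I handed the job in at about 34 s of the 67 s allowed.

- **Finding the eye:** I touched the beam face with the hook tip (about 3 N), backed off 18 mm, then swept sideways until the tip met the ring (about 1.5 N). The eye was partly visible under the ledge in the side camera. That gave a first estimate, and the feel agreed with it to about 3 mm.
- **Pulling:** The hook dropped into the eye with no contact force. The carrier came out about 104 mm at a steady 6 N. At the stop the reading rose to about 14 N along the pull, 15 N in total, under the 18 N limit.
- **Last checks:**
  - **Carrier:** The top view puts the beam face at y ≈ 0.062 m. From the oven's position I expected about 0.065 m fully out, so they agree within measuring error.
  - **Hook and bench:** The hook appears at the same top-view position in its rest as at the start. In the last side view the gripper hid part of its handle. The screwdriver measured the same as at the start, and the vise, cup and red rests looked undisturbed by eye, though the arm partly hid the red rests.
  - **Robot:** The gripper is open and clear of everything.
- **Disagreements:** No check failed. The only differences were the few millimetres noted above.

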